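# Clear the sensor mounting plate and set the puck on it

## Task

The round steel mounting plate on the granite shelf is blocked by a white ceramic insulating block. First move the block off the plate and set it down flat in the middle of the cork mat, then set the black sensor puck upright in the centre of the steel plate. Set both down gently, without dropping them.

Things in the scene. Friction and masses are not known exactly. Their poses are not given: they have to be found in the camera images.
- block_mid (a point): white glazed ceramic insulating block, 60 x 40 x 40 mm, about 220 g, loose; at the start it lies near the middle of the steel plate. The point is the block's centre, 20 mm above its underside; its x axis runs along the 60 mm length, y across the 40 mm width, z up.
- puck_mid (a point): black anodized aluminium sensor puck, a plain upright cylinder 50 mm in diameter and 40 mm tall, about 180 g, loose, with a small green bubble level in its top; it stands on the granite (surface at z = 0) near a brass levelling foot (50 mm tall, 40 mm wide) and two steel hex standoffs (45 mm tall, 24 mm wide), which are not needed; at least 40 mm is free all round the puck. The point is the puck's centre, 20 mm above its underside; z up.
- plate_top (a point): round stainless steel mounting plate, 100 mm in diameter, 8 mm thick, fixed flat on the granite, with an engraved ring of 60 mm diameter about its centre. The point is the centre of its upper face, z up.
- mat_top (a point): square cork mat, 130 x 130 mm, 5 mm thick, fixed flat on the granite, empty. The point is the centre of its upper face, x and y along its sides, z up.
Things that resemble listed ones, but are neither listed nor needed, are in the scene too. Of the things shaped like the part that bears mat_top, the cork one is meant. Several things look just like the part that bears plate_top: the one meant starts farthest from the robot's base.

How it is judged (in metres and radians):
On the way:
1. the ceramic block rests flat in the middle of the cork mat, let go (horizontal distance between block_mid and mat_top below 0.035 m and z of block_mid in the frame of mat_top between 0.015 and 0.025 m and angle between block_mid's own z axis and vertical below 0.17 rad and contact force between block and the fingers below 0.1 N), for 0.2 s.
At the end, for the whole second after the job is handed in: The block rests flat (within 10 degrees) on the cork mat with its centre within 35 mm of the mat's centre, and the puck stands upright (within 10 degrees) on the steel plate with its centre within 15 mm of the plate's centre; both are at rest (horizontal distance between block_mid and mat_top below 0.035 m and z of block_mid in the frame of mat_top between 0.015 and 0.025 m and angle between each of block_mid, puck_mid's own z axis and vertical below 0.17 rad and horizontal distance between puck_mid and plate_top below 0.015 m and z of puck_mid in the frame of plate_top between 0.015 and 0.025 m and linear speed of each of puck, block below 0.02 m/s); the robot touches nothing.
It fails at once if the block is dropped from more than about 30 mm (linear speed of block above 0.75 m/s and contact force between block and the fingers below 0.1 N).
It fails at once if the puck is dropped from more than about 30 mm (linear speed of puck above 0.75 m/s and contact force between puck and the fingers below 0.1 N).
It also fails if it takes over 54 s, if anything falls off the work surface, if the arm or the gripper's body presses on something with over 40 N, if the wrist force passes 120 N, or if a joint passes its speed limit or range.

## Robot

A 6-joint arm with a two-finger parallel gripper is mounted at the origin on the work surface. World frame = base frame: x ahead of the robot, y to its left, z up, the work surface at z = 0. Lengths are in mm, angles in rad, forces in N, time in s.
With the tool pointing down it reaches from about 275 to 750 mm from the base axis. Payload 10.2 kg.
Tool frame: the origin (TCP) lies on the front face of the gripper's body, between the roots of the fingers; the fingertips stand 73 mm ahead of it and the grasp point (between the pads) lies 54 mm ahead of it; z points along the fingers, y is the direction in which the jaws open and shut (so a half turn about z gives the same grasp; the last joint's range is limited). The gripper opens to 85 mm and grips with 20 to 120 N. Pads are 22 mm wide; open, the fingers measure 114 mm over their backs; the gripper's body (76 mm by 85 mm) begins 54 mm behind the grasp point. The pads swing forward as they close: fully open they stand 13 mm farther back than shut.
Start: joints at [1.025, 0.313, 1.498, -0, 1.331, -0.223], TCP at [166.555, 497.887, 303.894] pointing down, gripper open.
Joint ranges: [-2.94, 2.94], [-0.97, 2.17], [0.19, 2.56], [-1.23, 4.37], [0.02, 3.11], [-2.88, 2.88]. Speed limits (rad/s): [2.39, 2.39, 3.01, 3.14, 3.14, 3.14].

## Interface

Orientations are given as a unit quaternion [w, x, y, z].
In Python, from rig import ctrl gives the robot as it stands.
- The arm moves only by the tool move_arm, never from a script. Its argument "series" is a list of rows, each a list of 3 entries, a list of its own where there are three numbers: the shift along the tool's x, y, z in mm, then the turn about the tool's z in degrees, then the opening, from 0 (shut) to 1 (fully open). In form: [[[tx, ty, tz], yaw, grip], ...]. A call has 1 to 10 rows; each row is the pose to reach, as a shift and turn from the pose commanded when the call began, along the tool's axes at that moment; what a row does not reach only later rows make up. A row lasts 1/8 s, in which the tool goes at most 62.5 mm and 10.7 degrees, less where a joint would pass 70% of its speed; a pose out of reach is approached as far as the arm can. A call with a gripper value outside its range is refused whole. The fingers move at their own pace and stop on an object; "force" is the grip in N (left out, the last holds). Time passes only in rows, so rows that repeat a pose let the fingers close. It gives the time, the measured TCP pose, the force and the opening at its end, in the units of the state.
- ctrl.sense(): the state, without advancing time (a new reading comes with each control period).
- ctrl.capture(name): name is "scene" or "side" or "wrist"; returns (picture, depth): 384x512x3 uint8, red, green, blue; 384x512 float32, mm along the optical axis (not along the pixel's ray), 0 where there is no reading.
- ctrl.camera_model(name): a dict with "fov_y" (degrees; the focal length in pixels is half the picture's height over the tangent of half this angle, whatever the lens; pixels are square), "cx", "cy" (the principal point, pixels), "rvec" (rotation vector, rad) and "tvec" (3), from world to camera coordinates, as OpenCV has them. Camera axes: x right, y down, z forward; pixel columns grow to the right and rows downward; lengths in mm; the calibration is good to about 2 mm. A picture is of the moment at which its call begins: read the wrist's pose just before it. camera_model takes no time and is no camera call; for the wrist camera it gives the pose at the moment of the call.
- ctrl.finish_job(): hands the job in, once; it reports no verdict.
The state is a dict: "time_s": time; "joints": joint angles; "dq": joint speeds; "tau": joint torques, N m; "eef_pos": TCP position; "ee_rot": TCP orientation; "force": force on the tool from outside, world axes, zero at the start; "wrist_torque": the same for the moment, N m; "grip_width": opening from 0.0 (shut) to 1.0 (fully open).
Only numpy, scipy, OpenCV 4.12 (cv2) and the standard library are available. Lean on these libraries where they do the work, as an engineer would, in place of code of your own. Each camera call takes 0.05 s, during which the arm holds its last target.

## Working session

There is one attempt and no reset: what is moved stays moved. The work goes in short steps, Python scripts to look and compute and a tool call to move; the robot and the scene stay as the last step left them, time stands still between calls to the robot, and variables do not carry over. Pictures are saved under pics/ and viewed, and the job is handed in when it is done.

Besides the shell and the picture viewer there is one more tool, called after "Request:" as name([rows], argument=value, ...), one row to a line, values as JSON. move_arm: Moves the arm, as the interface text tells. Its arguments: {"type":"object","properties":{"series":{"type":"array","items":{"type":"array"}},"force":{"type":"number"}},"required":["series"]}

```bash
ls; mkdir -p pics; python3 - <<'E'
from rig import ctrl
import cv2,numpy as np
print(ctrl.sense())
for n in ["scene","side","wrist"]:
    m=ctrl.camera_model(n); print(n,m)
    p,d=ctrl.capture(n)
    cv2.imwrite(f"pics/{n}0.png",p[:,:,::-1]); np.savez(f"{n}0.npz",p=p,d=d,**{k:np.array(v) for k,v in m.items()})
E
```

```text
pics
{'time_s': 0.0, 'joints': array([ 1.02461456e+00,  3.13457723e-01,  1.49846630e+00,  5.24488969e-06,
        1.33101348e+00, -2.23422103e-01]), 'dq': array([-0.00131979,  0.00157578,  0.00018245,  0.00064169, -0.00081296,
        0.00085449]), 'tau': array([ 1.27615436e-03, -4.12265396e+01, -2.59748465e+01, -4.21628488e-05,
        4.07482818e-03,  1.17588030e-05]), 'eef_pos': array([166.45011088, 497.72970083, 303.32006791]), 'ee_rot': array([-2.54772107e-04,  1.60680844e-01,  9.87006188e-01, -6.22295009e-04]), 'force': array([-0.29202183, -0.10404283, -0.17733628]), 'wrist_torque': array([ 0.02455305,  0.04159611, -0.08042961]), 'grip_width': 1.0029090608546094}
scene {'fov_y': 56.907776847579406, 'cx': 253.6327051484525, 'cy': 188.64482405667823, 'rvec': array([ 1.18241416,  2.07361296, -1.16215844]), 'tvec': array([ 277.28740248, -194.97619365, 1251.02066742])}
side {'fov_y': 43.28501154014655, 'cx': 252.3079839096551, 'cy': 195.68868378062126, 'rvec': array([ 2.35208131, -0.81420169,  0.27140326]), 'tvec': array([-428.98607719,  262.62546795,  847.31293525])}
wrist {'fov_y': 68.61884468452887, 'cx': 258.29065878517895, 'cy': 197.29541838716588, 'rvec': array([-2.3679221 , -1.7068523 , -0.22231966]), 'tvec': array([-522.89892263,  -34.04528043,  379.76153919])}
```

View pics/scene0.png

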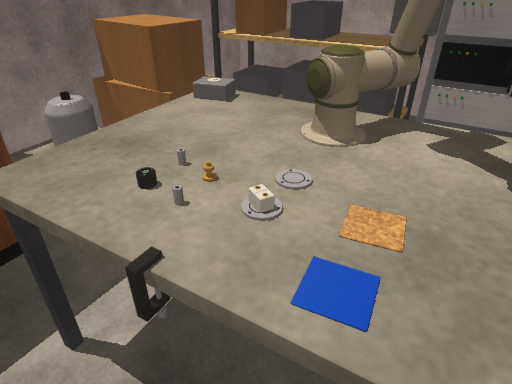

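View pics/side0.png

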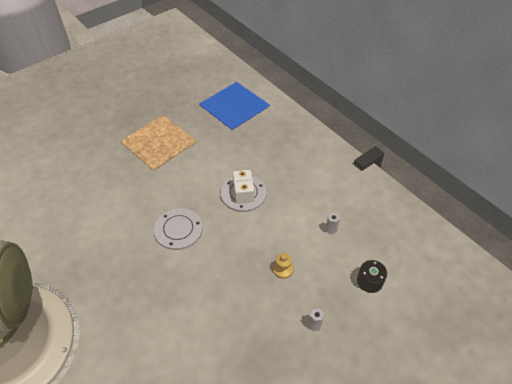

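View pics/wrist0.png

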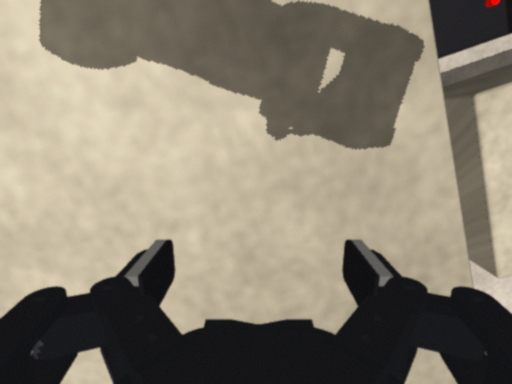

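The scene view shows the block on the far plate at (262,205), the empty plate at (294,179), cork at (375,227) and the puck at (147,178). The side view has the block at (243,188), cork at (158,141) and the puck at (372,277). The wrist camera sees only bare granite.

```bash
cat > h.py <<'E'
import numpy as np,cv2
def load(f):
    z=np.load(f); return z['p'],z['d'],{k:z[k] for k in ['fov_y','cx','cy','rvec','tvec']}
def K(m): 
    f=192/np.tan(np.radians(float(m['fov_y']))/2); return np.array([[f,0,float(m['cx'])],[0,f,float(m['cy'])],[0,0,1]])
def ray(m,uv):
    uv=np.atleast_2d(np.asarray(uv,float)); R=cv2.Rodrigues(np.asarray(m['rvec']))[0]; c=-R.T@np.asarray(m['tvec'])
    d=(np.linalg.inv(K(m))@np.c_[uv,np.ones(len(uv))].T).T@R
    return c,d
def plane(m,uv,z):
    c,d=ray(m,uv); return c+d*((z-c[2])/d[:,2])[:,None]
def proj(m,P): return cv2.projectPoints(np.atleast_2d(np.asarray(P,float)),np.asarray(m['rvec']),np.asarray(m['tvec']),K(m),None)[0].reshape(-1,2)
def tri(m1,u1,m2,u2):
    P=[K(m)@np.c_[cv2.Rodrigues(np.asarray(m['rvec']))[0],np.asarray(m['tvec'])] for m in (m1,m2)]
    X=cv2.triangulatePoints(P[0],P[1],np.array(u1,float).reshape(2,1),np.array(u2,float).reshape(2,1)).ravel(); return X[:3]/X[3]
def cloud(m,d,mask):
    v,u=np.nonzero(mask&(d>0)); R=cv2.Rodrigues(np.asarray(m['rvec']))[0]
    q=(np.linalg.inv(K(m))@np.c_[u,v,np.ones(len(u))].T).T*d[v,u][:,None]
    return (q-np.asarray(m['tvec']))@R
def blob(mask,near):
    n,l,s,c=cv2.connectedComponentsWithStats(mask.astype(np.uint8)); 
    i=1+np.argmin(np.hypot(*(c[1:]-near).T)+1000*(s[1:,4]<15)); return l==i,c[i],s[i]
E
cat > a.py <<'E'
from h import *
out={}
for n,ps in dict(scene=dict(cork=(375,227),puck=(147,178),plate=(262,207),p2=(294,179)),side=dict(cork=(158,141),puck=(372,277),plate=(243,190),p2=(178,228))).items():
    p,d,m=load(n+'0.npz'); hsv=cv2.cvtColor(p,cv2.COLOR_RGB2HSV)
    H,S,V=[hsv[...,i].astype(int) for i in range(3)]
    c=cloud(m,d,np.ones_like(d,bool)&(d>0)); zz=np.full(d.shape,np.nan); v,u=np.nonzero(d>0); zz[v,u]=c[:,2]; X=np.full(d.shape+(3,),np.nan); X[v,u]=c
    for k,q in ps.items():
        w=X[q[1]-22:q[1]+23,q[0]-38:q[0]+39].reshape(-1,3)
        print(n,k,'z pct',np.nanpercentile(w[:,2],[2,25,50,90,99]).round(1))
    bm,c0,s=blob((H<20)&(S>140)&(V>90),ps['cork']); 
    print(n,'cork blob',c0,s); cnt=max(cv2.findContours(bm.astype(np.uint8),0,1)[0],key=len).reshape(-1,2)
    pts=plane(m,cnt,5.)[:,:2].astype(np.float32); print('cork rect',cv2.minAreaRect(pts))
    for k in('puck','plate'):
        q=ps[k]; sub=np.zeros_like(d,bool); sub[q[1]-22:q[1]+23,q[0]-26:q[0]+27]=1
        cl=cloud(m,d,sub); 
        hi=cl[cl[:,2]>32]; print(k,'high pts',len(hi),np.median(hi[:,2]),cv2.minAreaRect(hi[:,:2].astype(np.float32)))
    x=ps['plate'];pu=ps['puck']
    cv2.imwrite(f'pics/{n}_crop.png',np.hstack([cv2.resize(p[y-28:y+28,xx-32:xx+32,::-1],(384,336),interpolation=cv2.INTER_CUBIC) for xx,y in (x,pu)]))
E
python3 a.py
```

```text
scene cork z pct [-0.6  1.   4.9  6.5  7.5]
scene puck z pct [-0.6  0.7  1.4 26.  44.6]
scene plate z pct [-0.7  0.6  1.4 34.5 49.6]
scene p2 z pct [-0.7  0.7  1.4 10.1 49.4]
scene cork blob [374.51712494 227.80704293] [ 340  205   66   47 2073]
cork rect ((469.644775390625, 266.71234130859375), (130.60360717773438, 128.0215606689453), 6.8365397453308105)
puck high pts 198 40.77760417323988 ((592.6312866210938, -252.75738525390625), (152.5421905517578, 48.361934661865234), 86.31928253173828)
plate high pts 369 48.051395761745454 ((530.2739868164062, 11.010364532470703), (62.03743362426758, 40.67863845825195), 60.82462692260742)
side cork z pct [-2.3  0.7  3.8  6.8  8.6]
side puck z pct [-2.8 -0.6  0.7 39.5 42.3]
side plate z pct [-2.6 -0.1  1.8 46.8 50.1]
side p2 z pct [-2.6 -0.1  2.1  9.3 11.3]
side cork blob [241.5 175. ] [241 175   2   1   2]
cork rect ((557.7130737304688, 56.316932678222656), (2.236403226852417, 0.0), 141.51576232910156)
puck high pts 552 40.13304160268744 ((588.5595092773438, -304.66217041015625), (48.569820404052734, 48.25312805175781), 52.63058853149414)
plate high pts 502 47.768713054044156 ((529.3388061523438, 11.373939514160156), (62.71640396118164, 40.03403854370117), 59.07994079589844)
```

View pics/scene_crop.png

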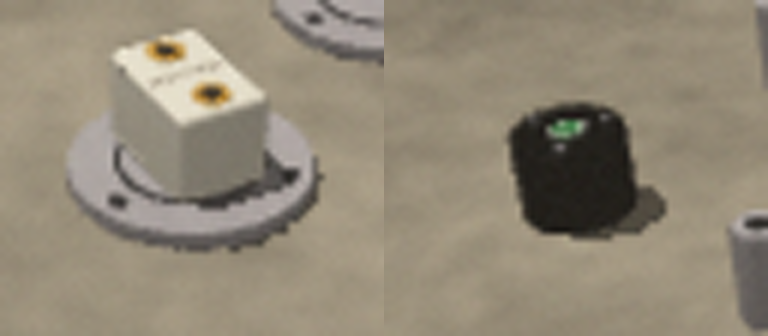

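View pics/side_crop.png

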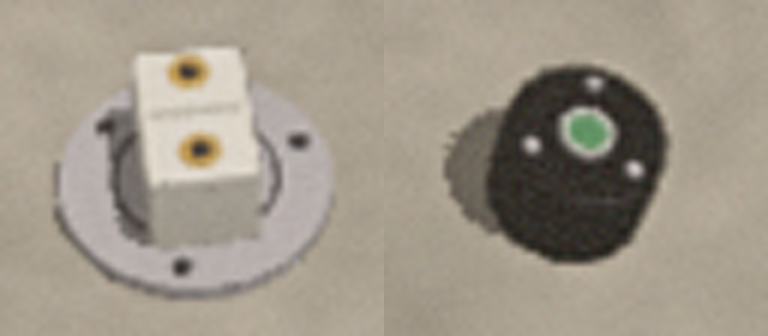

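```bash
python3 - <<'E'
from h import *
M={}
D={}
for n in('scene','side'):
    p,d,m=load(n+'0.npz'); M[n]=m; D[n]=(p,d)
    print(n,cv2.cvtColor(p,cv2.COLOR_RGB2HSV)[141,150:166:4] if n=='side' else '')
    hsv=cv2.cvtColor(p,cv2.COLOR_RGB2HSV).astype(int)
    q={'scene':(375,227),'side':(158,141)}[n]
    bm=((hsv[...,0]<22)&(hsv[...,1]>100)).astype(np.uint8); bm=cv2.morphologyEx(bm,cv2.MORPH_CLOSE,np.ones((5,5)))
    bm,c0,s=blob(bm>0,q); cnt=max(cv2.findContours(bm.astype(np.uint8),0,1)[0],key=len).reshape(-1,2)
    print(n,'cork',c0,s,cv2.minAreaRect(plane(m,cnt,5.)[:,:2].astype(np.float32)))
    cq={'scene':(147,178),'side':(372,277)}[n]
    hsv=cv2.cvtColor(p,cv2.COLOR_RGB2HSV).astype(int)
    sub=np.zeros(d.shape,bool); sub[cq[1]-20:cq[1]+20,cq[0]-20:cq[0]+20]=1
    cl=cloud(m,d,sub); t=cl[(cl[:,2]>36)&(cl[:,2]<45)]; print('puck top',len(t),cv2.minEnclosingCircle(t[:,:2].astype(np.float32)),np.median(t[:,2]))
    g=sub&(hsv[...,0]>40)&(hsv[...,0]<90)&(hsv[...,1]>60)
    v,u=np.nonzero(g); print('green',len(u),u.mean(),v.mean()); M[n+'g']=(u.mean(),v.mean())
    # plate: points between z 4 and 12
    pq={'scene':(262,207),'side':(243,192)}[n]
    sub=np.zeros(d.shape,bool); sub[pq[1]-30:pq[1]+30,pq[0]-34:pq[0]+34]=1
    cl=cloud(m,d,sub); t=cl[(cl[:,2]>5)&(cl[:,2]<11)&(np.hypot(*(cl[:,:2]-[530,11]).T)<75)]; print('plate',len(t),cv2.minEnclosingCircle(t[:,:2].astype(np.float32)),np.median(t[:,2]))
print('green tri',tri(M['scene'],M['sceneg'],M['side'],M['sideg']))
E
```

```text
scene 
scene cork [374.45350435 227.6284929 ] [ 339  205   68   48 2183] ((469.0414123535156, 266.46612548828125), (134.2267303466797, 130.3571014404297), 7.043483734130859)
puck top 164 ((588.8478393554688, -303.7806091308594), 25.940101623535156) 40.94318426473029
green 7 144.57142857142858 170.57142857142858
plate 451 ((531.5797119140625, 14.50972843170166), 50.174888610839844) 8.8385441109652
side [[ 15 120 178]
 [ 17 111 205]
 [ 16 118 194]
 [ 16 112 192]]
side cork [157.80171184 141.76795055] [ 121  115   75   55 2103] ((466.997802734375, 265.797119140625), (129.61431884765625, 129.9232940673828), 6.997797966003418)
puck top 524 ((588.8006591796875, -304.2701416015625), 25.516101837158203) 40.195488892786976
green 20 373.4 270.65
plate 727 ((531.4537963867188, 14.911044120788574), 50.911922454833984) 8.251107412884657
green tri [ 588.0929672  -305.2666914    42.76066696]
```

Both views agree: block centre ≈ (530, 11), top at 48, long axis about 60°. Plate ≈ (531.5, 14.7), top at about 8.3. Cork ≈ (468, 266), top at about 5. Puck ≈ (588.8, -304), top at about 40.5. I'll check the block's axis by triangulating its two terminals, then work out the first move.

```bash
cat >> h.py <<'E'
def shift(cur,tgt):
    """cur,tgt: x,y,z,yaw (deg, world heading of tool x; tool z down)"""
    a=np.radians(cur[3]); ex=np.array([np.cos(a),np.sin(a),0]); ez=np.array([0,0,-1.]); ey=np.cross(ez,ex)
    d=np.array(tgt[:3],float)-cur[:3]; return np.round([d@ex,d@ey,d@ez,-(tgt[3]-cur[3])],1)
E
python3 - <<'E'
from h import *
_,_,a=load('scene0.npz');_,_,b=load('side0.npz')
P=tri(a,(257.5,187.3),b,(242.3,174));Q=tri(a,(265.3,194.7),b,(244.3,187));print(P,Q,(P+Q)/2,np.degrees(np.arctan2(*(Q-P)[1::-1])))
print(shift((166.555,497.887,303.894,161.5),(530,11,240,60)))
p,d,m=load('wrist0.npz'); c,dd=ray(m,[(258,197)]); print(c,dd)
E
```

```text
[533.39847321  12.7054048   63.07784702] [525.77622097  11.05684941  32.6681086 ] [529.58734709  11.8811271   47.87297781] -167.79593467720417
[-499.2 -346.4   63.9  101.5]
[103.48771663 517.67842328 374.30005829] [[ 0.24408391 -0.08502488 -0.9660207 ]]
```

Request:
move_arm([
  [[-50, -34.6, 6], 10.2, 1],
  [[-100, -69.2, 12], 20.4, 1],
  [[-150, -104, 18], 30.5, 1],
  [[-200, -139, 24], 40.6, 1],
  [[-250, -173, 30], 50.8, 1],
  [[-300, -208, 36], 61, 1],
  [[-350, -242, 42], 71, 1],
  [[-400, -277, 50], 81, 1],
  [[-450, -312, 57], 91.3, 1],
  [[-499.2, -346.4, 63.9], 101.5, 1],
])

```text
time_s: 1.4
eef_pos: [531.0, 9.1, 239.6]
ee_rot: [-0.0, 0.868, 0.497, -0.0]
force: [1.0, 1.3, 1.8]
grip_width: 1.003
```

Request:
move_arm([
  [[0, 0, 0], 0, 1],
  [[0, 0, 0], 0, 1],
])

```text
time_s: 1.65
eef_pos: [529.7, 11.4, 239.7]
ee_rot: [-0.0, 0.866, 0.5, -0.0]
force: [-0.2, 0.9, 1.1]
grip_width: 0.998
```

```bash
cat > cap.py <<'E'
import sys
from rig import ctrl
from h import *
n,t=sys.argv[1:3]
s=ctrl.sense(); R=cv2.Rodrigues(np.zeros(3))[0]
w,x,y,z=s['ee_rot']; ex=(1-2*(y*y+z*z),2*(x*y+w*z),2*(x*z-w*y))
print('t',s['time_s'],'pos',s['eef_pos'].round(1),'yaw',np.degrees(np.arctan2(ex[1],ex[0])).round(1),'tilt',round(ex[2],4),'F',s['force'].round(1),'g',round(s['grip_width'],3),'j',s['joints'].round(2))
m=ctrl.camera_model(n); p,d=ctrl.capture(n)
cv2.imwrite(f"pics/{t}.png",p[:,:,::-1]); np.savez(f"{t}.npz",p=p,d=d,**{k:np.array(v) for k,v in m.items()})
E
python3 cap.py wrist w1
python3 - <<'E'
from h import *
_,_,a=load('scene0.npz');_,_,b=load('side0.npz')
P=tri(a,(257.5,187.3),b,(244.3,187));Q=tri(a,(265.3,194.7),b,(242.3,174));print(P,Q,(P+Q)/2,np.degrees(np.arctan2(*(Q-P)[1::-1])))
E
```

```text
t 1.65 pos [529.7  11.4 239.7] yaw 60.1 tilt -0.0001 F [-0.2  0.9  1.1] g 0.998 j [-0.2   0.38  1.58  0.    1.18  0.32]
[520.19615696  -3.9606656   48.50974733] [538.85320224  27.57206376  47.93279634] [529.5246796   11.80569908  48.22127184] 59.388368783767966
```

View pics/w1.png

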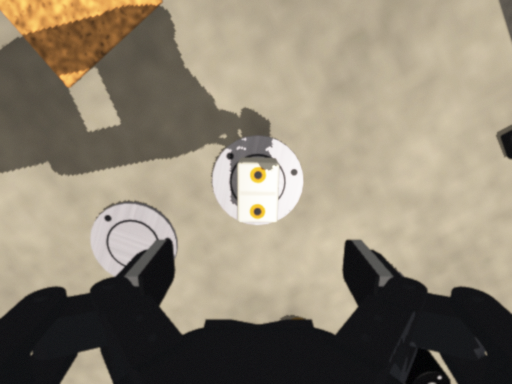

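The wrist view shows the block square to the jaws: terminals at (258,175) and (258,211), with the plate ring around (257,180) and a corner of the cork at top left.

```bash
python3 - <<'E'
from h import *
p,d,m=load('w1.npz')
hsv=cv2.cvtColor(p,cv2.COLOR_RGB2HSV).astype(int)
T=plane(m,[(258,175),(258,211)],48); print('terminals',T,T.mean(0))
sub=np.zeros(d.shape,bool); sub[120:240,195:320]=1
cl=cloud(m,d,sub); t=cl[(cl[:,2]>44)]; print('top',np.median(t[:,2]),cv2.minAreaRect(t[:,:2].astype(np.float32)))
t=cl[(cl[:,2]>5)&(cl[:,2]<11)]; print('plate',np.median(t[:,2]),cv2.minEnclosingCircle(t[:,:2].astype(np.float32)))
_,_,b=load('side0.npz'); print('plate top check')
print(shift((530,11,239.9,60),(530,11.5,86,60)))
E
```

```text
terminals [[536.76109625  24.8683075   48.        ]
 [518.92732263  -6.13216985  48.        ]] [527.84420944   9.36806883  48.        ]
top 48.978677964056686 ((527.5390014648438, 9.636714935302734), (60.41453552246094, 40.090843200683594), 59.01710510253906)
plate 9.028876327380978 ((528.6488037109375, 12.161476135253906), 49.90178298950195)
plate top check
[  0.4  -0.3 153.9   0. ]
```

Request:
move_arm([
  [[0, 0, 30], 0, 1],
  [[0, 0, 60], 0, 1],
  [[0, 0, 90], 0, 1],
  [[0, 0, 115], 0, 1],
  [[0, 0, 135], 0, 1],
  [[0, 0, 145], 0, 1],
  [[0, 0, 152], 0, 1],
  [[0, 0, 152], 0, 1],
])

```text
time_s: 2.7
eef_pos: [530.1, 11.3, 88.2]
ee_rot: [0.0, 0.866, 0.5, 0.0]
force: [0.8, 0.2, -0.2]
grip_width: 1.0
```

```bash
python3 cap.py wrist w2
```

```text
t 2.7 pos [530.1  11.3  88.2] yaw 60.0 tilt 0.0 F [ 0.8  0.2 -0.2] g 1.0 j [-0.2   0.6   1.7  -0.    0.84  0.32]
```

View pics/w2.png

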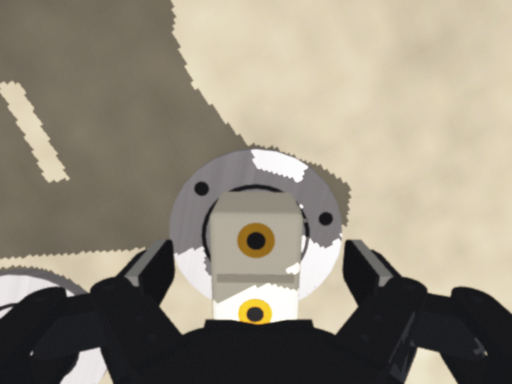

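The block sits centred between the fingers, with its centreline near column 256 against 258 for the jaws. I'll close now.

Request:
move_arm([
  [[0, 0, 0], 0, 0.5],
  [[0, 0, 0], 0, 0.3],
  [[0, 0, 0], 0, 0.3],
  [[0, 0, 0], 0, 0.3],
  [[0, 0, 0], 0, 0.3],
  [[0, 0, 0], 0, 0.3],
], force=45)

```text
time_s: 3.5
eef_pos: [530.2, 11.0, 88.4]
ee_rot: [0.0, 0.866, 0.5, 0.0]
force: [-1.3, 0.2, 5.6]
grip_width: 0.463
```

Request:
move_arm([
  [[0, 0, -6], 0, 0.3],
  [[0, 0, -15], 0, 0.3],
  [[0, 0, -30], 0, 0.3],
  [[0, 0, -50], 0, 0.3],
  [[0, 0, -70], 0, 0.3],
  [[0, 0, -72], 0, 0.3],
  [[0, 0, -72], 0, 0.3],
])

```text
time_s: 4.38
eef_pos: [529.9, 11.1, 159.8]
ee_rot: [-0.0, 0.866, 0.5, -0.0]
force: [0.3, -0.2, -2.6]
grip_width: 0.459
```

```bash
python3 cap.py side s3; python3 cap.py wrist w3;  python3 -c "
from h import *
print(shift((530,11,159.9,60),(468.5,266,159.9,90)), shift((530,11,159.9,60),(468.5,266,159.9,60)))"
```

```text
t 4.375 pos [529.9  11.1 159.8] yaw 60.0 tilt -0.0001 F [ 0.3 -0.2 -2.6] g 0.459 j [-0.2   0.48  1.66 -0.    1.    0.32]
t 4.425 pos [529.8  11.1 159.4] yaw 60.0 tilt -0.0003 F [ 0.3 -0.  -2.7] g 0.458 j [-0.2   0.48  1.66  0.    1.    0.32]
[ 190.1 -180.8    0.   -30. ] [ 190.1 -180.8    0.     0. ]
```

View pics/s3.png

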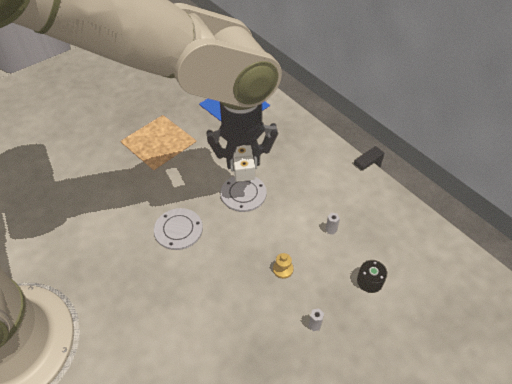

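View pics/w3.png

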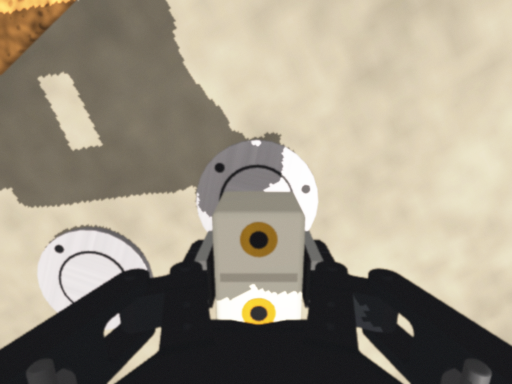

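The block is held: the opening is 0.46 × 85 ≈ 39 mm and the force is -2.6 N. The plate is now clear in both views. Next I'll measure its bare centre and carry the block to the mat.

```bash
python3 - <<'E'
from h import *
p,d,m=load('s3.npz')
sub=np.zeros(d.shape,bool); sub[165:215,205:282]=1
X=cloud(m,d,sub); t=X[(X[:,2]>5.5)&(X[:,2]<12)&(np.hypot(*(X[:,:2]-[531,13]).T)<70)]; print('side plate',np.median(t[:,2]),cv2.minEnclosingCircle(t[:,:2].astype(np.float32)),t.mean(0))
p,d,m=load('w3.npz'); X=cloud(m,d,np.ones_like(d,bool)); t=X[(X[:,2]>5.5)&(X[:,2]<12)&(np.hypot(*(X[:,:2]-[531,13]).T)<70)]; print('wrist',np.median(t[:,2]),cv2.minEnclosingCircle(t[:,:2].astype(np.float32)))
E
```

```text
side plate 8.439536476488 ((530.7817993164062, 14.144248962402344), 50.61598205566406) [527.26399858  10.30994809   8.48112982]
wrist 9.121309875682456 ((528.8439331054688, 12.428488731384277), 49.839073181152344)
```

Request:
move_arm([
  [[25, -24, 0], 0, 0.3],
  [[60, -57, 0], 0, 0.3],
  [[95, -90, 0], 0, 0.3],
  [[130, -123, 0], 0, 0.3],
  [[165, -156, 0], 0, 0.3],
  [[190, -181, 0], 0, 0.3],
  [[190, -181, 15], 0, 0.3],
  [[190, -181, 30], 0, 0.3],
  [[190, -181, 45], 0, 0.3],
  [[190, -181, 45], 0, 0.3],
])

```text
time_s: 5.72
eef_pos: [468.0, 265.2, 113.5]
ee_rot: [-0.0, 0.866, 0.5, -0.001]
force: [0.4, 0.5, -1.5]
grip_width: 0.461
```

```bash
python3 cap.py side s4; python3 cap.py scene c4; python3 -c "
import cv2,numpy as np
a=cv2.imread('pics/s4.png');b=cv2.imread('pics/c4.png')
cv2.imwrite('pics/m4.png',np.hstack([cv2.resize(a[60:210,60:260],(400,300)),cv2.resize(b[130:280,280:480],(400,300))]))"
```

```text
t 5.725 pos [468.  265.2 113.5] yaw 59.9 tilt -0.0022 F [ 0.4  0.5 -1.5] g 0.461 j [ 0.3   0.57  1.66 -0.    0.91  0.82]
t 5.775 pos [468.4 265.5 114.4] yaw 59.9 tilt -0.0009 F [-0.1  0.9 -1.4] g 0.46 j [ 0.3   0.57  1.66 -0.    0.91  0.82]
```

View pics/m4.png

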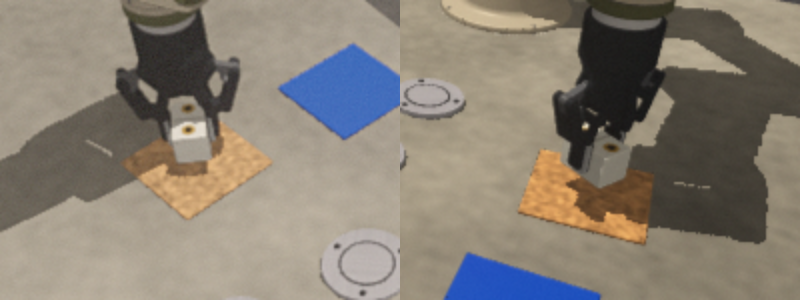

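The block hangs over the cork, about 30 mm up. I'll lower it gently.

Request:
move_arm([
  [[0, 0, 8], 0, 0.3],
  [[0, 0, 16], 0, 0.3],
  [[0, 0, 22], 0, 0.3],
  [[0, 0, 26], 0, 0.3],
  [[0, 0, 28], 0, 0.3],
  [[0, 0, 28], 0, 0.3],
])

```text
time_s: 6.58
eef_pos: [468.3, 266.1, 87.0]
ee_rot: [0.0, 0.866, 0.5, -0.0]
force: [0.1, 0.1, -2.1]
grip_width: 0.459
```

Request:
move_arm([
  [[0, 0, 1], 0, 0.3],
  [[0, 0, 1.5], 0, 0.3],
  [[0, 0, 1.5], 0, 0.3],
])

```text
time_s: 6.95
eef_pos: [468.3, 266.1, 85.5]
ee_rot: [-0.0, 0.866, 0.5, -0.0]
force: [-0.2, 0.6, -1.3]
grip_width: 0.46
```

Request:
move_arm([
  [[0, 0, 1], 0, 0.3],
  [[0, 0, 1], 0, 0.3],
])

```text
time_s: 7.2
eef_pos: [468.4, 266.1, 85.3]
ee_rot: [0.0, 0.866, 0.5, 0.0]
force: [-3.8, -1.2, 8.2]
grip_width: 0.459
```

```bash
python3 cap.py side s5; python3 - <<'E'
from h import *
p,d,m=load('s5.npz')
X=cloud(m,d,np.ones_like(d,bool)); v,u=np.nonzero(d>0)
t=X[(p[v,u].min(1)>110)&(np.hypot(*(X[:,:2]-[468,266]).T)<45)&(X[:,2]>35)&(X[:,2]<60)]
print(len(t),np.percentile(t[:,2],[5,50,90,98]))
E
```

```text
t 7.2 pos [468.4 266.1  85.3] yaw 60.0 tilt 0.0001 F [-3.8 -1.2  8.2] g 0.459 j [ 0.3   0.61  1.68 -0.    0.85  0.82]
290 [36.88913417 44.72879243 46.87998899 47.99064706]
```

There's contact at +8 N, so the block is on the mat. I'll open and rise.

Request:
move_arm([
  [[0, 0, 0], 0, 0.5],
  [[0, 0, 0], 0, 0.6],
  [[0, 0, 0], 0, 0.8],
  [[0, 0, 0], 0, 1],
  [[0, 0, 0], 0, 1],
  [[0, 0, -20], 0, 1],
  [[0, 0, -50], 0, 1],
  [[0, 0, -80], 0, 1],
  [[0, 0, -110], 0, 1],
  [[0, 0, -110], 0, 1],
])

```text
time_s: 8.5
eef_pos: [469.0, 266.3, 196.5]
ee_rot: [0.0, 0.866, 0.5, 0.002]
force: [0.3, 0.5, 0.6]
grip_width: 0.999
```

```bash
python3 cap.py wrist w6; python3 cap.py side s6; python3 - <<'E'
from h import *
for f in('w6','s6'):
    p,d,m=load(f+'.npz')
    X=cloud(m,d,np.ones_like(d,bool)); r=np.hypot(*(X[:,:2]-[468,266]).T)
    t=X[(r<50)&(X[:,2]>41)&(X[:,2]<50)]; print(f,len(t),np.median(t[:,2]),cv2.minAreaRect(t[:,:2].astype(np.float32)))
    hsv=cv2.cvtColor(p,cv2.COLOR_RGB2HSV).astype(int); v,u=np.nonzero(d>0)
    h=hsv[v,u]; t=X[(r<110)&(h[:,0]<22)&(h[:,1]>100)&(X[:,2]<10)]; print('cork',len(t),np.median(t[:,2]),cv2.minAreaRect(t[:,:2].astype(np.float32)))
E
```

```text
t 8.5 pos [469.  266.3 196.5] yaw 60.0 tilt 0.0031 F [0.3 0.5 0.6] g 0.999 j [0.3  0.45 1.6  0.   1.09 0.82]
t 8.55 pos [468.4 266.1 194.9] yaw 60.0 tilt 0.001 F [ 0.3 -0.4 -0.4] g 1.002 j [0.3  0.45 1.6  0.   1.09 0.82]
w6 3306 46.00119509547446 ((467.7063903808594, 264.7605895996094), (59.154659271240234, 40.157470703125), 59.963741302490234)
cork 11874 5.980176558046833 ((464.6324462890625, 265.34588623046875), (131.97628784179688, 130.00865173339844), 7.08126163482666)
s6 320 45.15565958835461 ((469.9224548339844, 265.5085754394531), (63.329227447509766, 38.909446716308594), 59.91844940185547)
cork 1524 5.170298389433408 ((467.7995910644531, 266.9514465332031), (129.52618408203125, 134.2835235595703), 7.046151638031006)
```

View pics/w6.png

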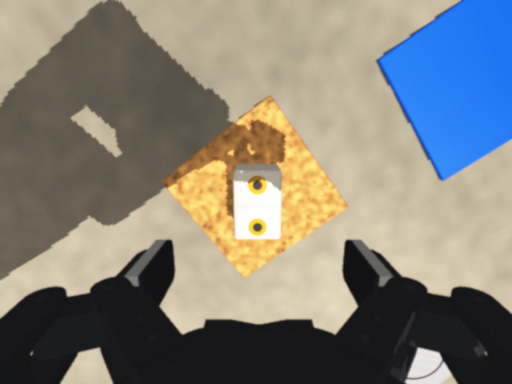

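View pics/s6.png

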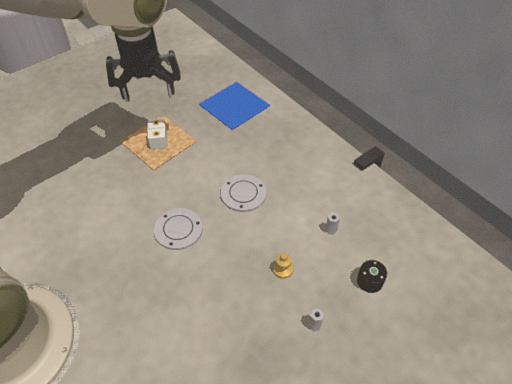

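The block rests flat in the middle of the cork, about 3 mm off in the measurements, with its top at about 45–46. Now for the puck, checking its neighbours around the jaw line first.

```bash
python3 - <<'E'
from h import *
p,d,m=load('s6.npz')
X=cloud(m,d,np.ones_like(d,bool))
for n,uv in dict(st1=(333,217),st2=(317,314),foot=(284,258)).items():
    q=plane(m,[uv],45)[0]; v=q[:2]-[588.8,-304]; print(n,q.round(),'dist',np.hypot(*v).round(),'dir',np.degrees(np.arctan2(v[1],v[0])).round())
cur=(468.3,266,194.4,60)
print(shift(cur,(589,-304,194.4,60)))
E
```

```text
st1 [ 613. -172.   45.] dist 134.0 dir 80.0
st2 [ 448. -304.   45.] dist 141.0 dir -180.0
foot [ 476. -184.   45.] dist 165.0 dir 133.0
[-433.3  389.5    0.     0. ]
```

Request:
move_arm([
  [[-25, 22, 0], 0, 1],
  [[-65, 58, 0], 0, 1],
  [[-110, 99, 0], 0, 1],
  [[-155, 139, 0], 0, 1],
  [[-205, 184, 0], 0, 1],
  [[-255, 229, 0], 0, 1],
  [[-305, 274, 0], 0, 1],
  [[-355, 319, 0], 0, 1],
  [[-400, 359, 0], 0, 1],
  [[-433, 389.5, 0], 0, 1],
])

```text
time_s: 9.85
eef_pos: [589.0, -305.6, 192.9]
ee_rot: [-0.001, 0.866, 0.5, -0.0]
force: [0.5, -0.0, 1.2]
grip_width: 1.001
```

Request:
move_arm([
  [[0, 0, 0], 0, 1],
  [[0, 0, 0], 0, 1],
])

```text
time_s: 10.1
eef_pos: [588.9, -303.1, 193.0]
ee_rot: [-0.001, 0.866, 0.5, -0.0]
force: [-0.0, -0.2, -0.0]
grip_width: 0.999
```

```bash
python3 cap.py wrist w7; python3 - <<'E'
from h import *
p,d,m=load('w7.npz')
X=cloud(m,d,np.ones_like(d,bool)); r=np.hypot(*(X[:,:2]-[588,-304]).T)
t=X[(r<45)&(X[:,2]>36)&(X[:,2]<46)]; print(len(t),np.median(t[:,2]),cv2.minEnclosingCircle(t[:,:2].astype(np.float32)),t.mean(0))
E
```

```text
t 10.1 pos [ 588.9 -303.1  193. ] yaw 60.0 tilt 0.0006 F [-0.  -0.2 -0. ] g 0.999 j [-0.65  0.71  1.17  0.    1.26 -0.13]
2672 40.99649453797258 ((587.2080078125, -307.0505065917969), 24.934818267822266) [ 587.573524   -306.01656321   40.96009761]
```

View pics/w7.png

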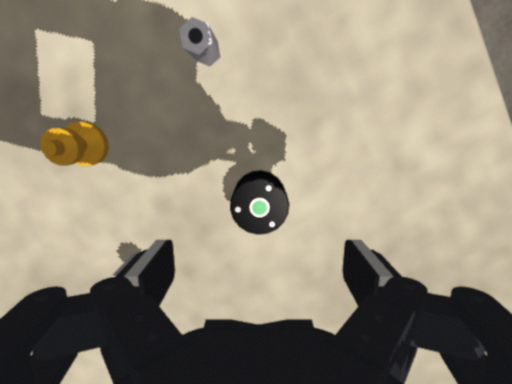

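The puck is centred between the fingers, with its bubble at (259,207) and its top at z ≈ 41. Descending.

Request:
move_arm([
  [[-1, 0, 25], 0, 1],
  [[-1, 0, 50], 0, 1],
  [[-1, 0, 72], 0, 1],
  [[-1, 0, 90], 0, 1],
  [[-1, 0, 103], 0, 1],
  [[-1, 0, 111], 0, 1],
  [[-1, 0, 115], 0, 1],
  [[-1, 0, 115], 0, 1],
])

```text
time_s: 11.15
eef_pos: [588.8, -304.6, 79.6]
ee_rot: [0.0, 0.866, 0.5, 0.0]
force: [-0.2, 0.6, 0.2]
grip_width: 0.998
```

Request:
move_arm([
  [[0, 0, 0], 0, 0.65],
  [[0, 0, 0], 0, 0.4],
  [[0, 0, 0], 0, 0.4],
  [[0, 0, 0], 0, 0.4],
  [[0, 0, 0], 0, 0.4],
  [[0, 0, 0], 0, 0.4],
], force=45)

```text
time_s: 11.9
eef_pos: [588.8, -304.6, 80.1]
ee_rot: [0.0, 0.866, 0.5, 0.0]
force: [-2.3, 0.4, 6.0]
grip_width: 0.571
```

```bash
python3 cap.py wrist w8
```

```text
t 11.9 pos [ 588.8 -304.6   80.1] yaw 60.0 tilt -0.0002 F [-2.3  0.4  6. ] g 0.571 j [-0.65  0.84  1.25 -0.    1.05 -0.13]
```

View pics/w8.png

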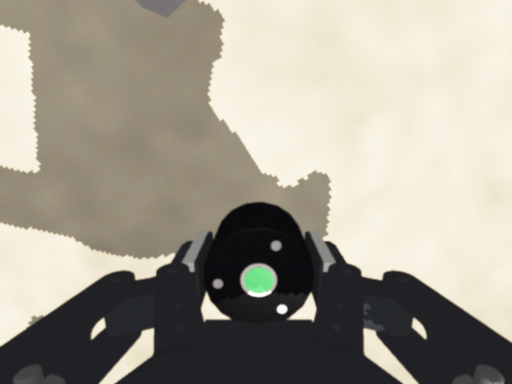

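The grip is on the puck at 0.571 × 85 ≈ 48.5 mm. Lifting and carrying it to the plate.

Request:
move_arm([
  [[0, 0, -6], 0, 0.4],
  [[0, 0, -15], 0, 0.4],
  [[0, 0, -30], 0, 0.4],
  [[0, 0, -50], 0, 0.4],
  [[0, 0, -70], 0, 0.4],
  [[0, 0, -80], 0, 0.4],
  [[0, 0, -80], 0, 0.4],
])

```text
time_s: 12.82
eef_pos: [588.8, -304.6, 160.4]
ee_rot: [0.001, 0.866, 0.5, 0.0]
force: [-0.5, -1.4, -2.1]
grip_width: 0.572
```

```bash
python3 -c "
from h import *
print(shift((588.2,-305.2,160,60),(530.2,13.8,160,60)))"
```

```text
[ 247.3 -209.7    0.     0. ]
```

Request:
move_arm([
  [[20, -17, 0], 0, 0.4],
  [[52, -44, 0], 0, 0.4],
  [[88, -75, 0], 0, 0.4],
  [[124, -105, 0], 0, 0.4],
  [[160, -136, 0], 0, 0.4],
  [[196, -166, 0], 0, 0.4],
  [[228, -193, 0], 0, 0.4],
  [[247, -209.7, 0], 0, 0.4],
  [[247, -209.7, 20], 0, 0.4],
  [[247, -209.7, 40], 0, 0.4],
])

```text
time_s: 14.08
eef_pos: [530.2, 14.7, 118.5]
ee_rot: [-0.0, 0.866, 0.5, -0.0]
force: [-0.9, -0.2, -2.5]
grip_width: 0.576
```

Request:
move_arm([
  [[0, 0, 5], 0, 0.4],
  [[0, 0, 5], 0, 0.4],
  [[0, 0, 5], 0, 0.4],
])

```text
time_s: 14.45
eef_pos: [530.8, 14.1, 115.1]
ee_rot: [0.0, 0.866, 0.5, 0.0]
force: [0.5, -0.5, -1.7]
grip_width: 0.574
```

```bash
python3 cap.py side s9;python3 cap.py wrist w9; python3 - <<'E'
from h import *
a=cv2.imread('pics/s9.png');b=cv2.imread('pics/w9.png')
cv2.imwrite('pics/m9.png',np.hstack([cv2.resize(a[120:240,165:325],(400,300)),cv2.resize(b,(400,300))]))
p,d,m=load('w9.npz')
X=cloud(m,d,np.ones_like(d,bool)); v,u=np.nonzero(d>0)
r=np.hypot(*(X[:,:2]-[530,13.5]).T)
t=X[(r<70)&(X[:,2]>5.5)&(X[:,2]<12)]; print('plate',len(t),cv2.minEnclosingCircle(t[:,:2].astype(np.float32)))
h=cv2.cvtColor(p,cv2.COLOR_RGB2HSV).astype(int)[v,u]
t=X[(r<35)&(h[:,2]<90)&(X[:,2]>65)&(X[:,2]<82)];print('puck',len(t),cv2.minEnclosingCircle(t[:,:2].astype(np.float32)),np.percentile(t[:,2],[10,50,90]))
g=X[(r<35)&(h[:,0]>40)&(h[:,0]<90)&(h[:,1]>60)];print('green',len(g),g.mean(0))
E
```

```text
t 14.45 pos [530.8  14.1 115.1] yaw 60.0 tilt 0.0003 F [ 0.5 -0.5 -1.7] g 0.574 j [-0.19  0.55  1.69 -0.    0.9   0.33]
t 14.5 pos [530.8  14.1 115.1] yaw 60.0 tilt 0.0003 F [-0.5  1.  -1.9] g 0.573 j [-0.19  0.55  1.69 -0.    0.9   0.33]
plate 8248 ((528.6487426757812, 12.489669799804688), 49.89640426635742)
puck 8546 ((533.1478271484375, 18.762104034423828), 34.43153762817383) [73.95240463 75.91099533 76.77862756]
green 657 [530.236668    13.45290818  75.74489174]
```

View pics/m9.png

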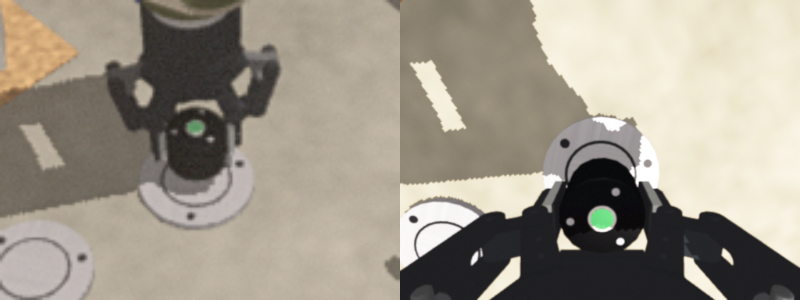

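The side view shows the puck over the plate. In the wrist view the bubble is within 2 mm of the plate's centre, with about 27 mm still to go. I'll lower with a 1 mm trim.

Request:
move_arm([
  [[-1, -1, 7], 0, 0.4],
  [[-1, -1, 14], 0, 0.4],
  [[-1, -1, 20], 0, 0.4],
  [[-1, -1, 24], 0, 0.4],
  [[-1, -1, 26], 0, 0.4],
  [[-1, -1, 26], 0, 0.4],
])

```text
time_s: 15.3
eef_pos: [529.2, 13.9, 88.5]
ee_rot: [0.0, 0.866, 0.5, 0.0]
force: [0.3, 0.1, -2.6]
grip_width: 0.569
```

Request:
move_arm([
  [[0, 0, 0.5], 0, 0.4],
  [[0, 0, 1], 0, 0.4],
  [[0, 0, 1], 0, 0.4],
])

```text
time_s: 15.68
eef_pos: [529.3, 13.9, 88.1]
ee_rot: [0.0, 0.866, 0.5, 0.0]
force: [-3.0, 0.3, 5.0]
grip_width: 0.568
```

Contact at +5 N. Releasing and rising.

Request:
move_arm([
  [[0, 0, 0], 0, 0.62],
  [[0, 0, 0], 0, 0.75],
  [[0, 0, 0], 0, 0.9],
  [[0, 0, 0], 0, 1],
  [[0, 0, 0], 0, 1],
  [[0, 0, -15], 0, 1],
  [[0, 0, -45], 0, 1],
  [[0, 0, -85], 0, 1],
  [[0, 0, -125], 0, 1],
  [[0, 0, -150], 0, 1],
])

```text
time_s: 16.92
eef_pos: [529.4, 13.9, 240.6]
ee_rot: [0.001, 0.866, 0.5, 0.001]
force: [-0.5, -0.5, -0.3]
grip_width: 0.999
```

Request:
move_arm([
  [[0, 0, 0], 0, 1],
  [[0, 0, 0], 0, 1],
  [[0, 0, 0], 0, 1],
])

```text
time_s: 17.3
eef_pos: [528.9, 13.9, 236.5]
ee_rot: [-0.001, 0.866, 0.5, -0.001]
force: [-0.5, -0.6, -0.3]
grip_width: 1.001
```

```bash
for c in wrist side scene; do python3 cap.py $c f_$c; done; python3 - <<'E'
from h import *
a=cv2.imread('pics/f_side.png');b=cv2.imread('pics/f_wrist.png')
cv2.imwrite('pics/mf.png',np.hstack([cv2.resize(a[90:240,110:310],(400,300)),cv2.resize(b,(400,300))]))
for f in('f_wrist','f_side','f_scene'):
    p,d,m=load(f+'.npz')
    X=cloud(m,d,np.ones_like(d,bool)); C=lambda t:[np.round(x,1) for x in (*cv2.minEnclosingCircle(t[:,:2].astype(np.float32)),np.median(t[:,2]))] if len(t) else None
    r=np.hypot(*(X[:,:2]-[530,13.5]).T); print(f,'plate',C(X[(r<65)&(X[:,2]>5.5)&(X[:,2]<11.5)]),'puck',C(X[(r<40)&(X[:,2]>44)&(X[:,2]<53)]))
    r=np.hypot(*(X[:,:2]-[468,266]).T); t=X[(r<50)&(X[:,2]>42)&(X[:,2]<50)]; print('  block',len(t),cv2.minAreaRect(t[:,:2].astype(np.float32)) if len(t) else '',np.median(t[:,2]) if len(t) else '')
E
```

```text
t 17.3 pos [528.9  13.9 236.5] yaw 60.0 tilt -0.0006 F [-0.5 -0.6 -0.3] g 1.001 j [-0.2   0.38  1.58  0.    1.18  0.33]
t 17.35 pos [528.9  13.9 236.6] yaw 60.0 tilt -0.0006 F [-0.7  0.8  0.8] g 1.002 j [-0.2   0.38  1.58 -0.    1.18  0.33]
t 17.4 pos [529.   13.9 236.7] yaw 60.0 tilt -0.0005 F [-0.3  0.2  0.1] g 0.999 j [-0.2   0.38  1.58  0.    1.18  0.33]
f_wrist plate [array([528.7,  12.1]), np.float64(49.9), np.float64(9.1)] puck [array([528. ,  11.3]), np.float64(24.9), np.float64(49.1)]
  block 325 ((453.4635009765625, 238.96548461914062), (5.020571708679199, 40.00468444824219), 61.1899528503418) 44.62187926912777
f_side plate [array([530.8,  13.2]), np.float64(51.2), np.float64(8.3)] puck [array([531.5,  13.1]), np.float64(26.5), np.float64(48.1)]
  block 309 ((469.6586608886719, 265.78228759765625), (63.79773712158203, 39.05596923828125), 60.90692138671875) 45.26759767030298
f_scene plate [array([530.4,  14.1]), np.float64(51.0), np.float64(9.0)] puck [array([530.4,  12.2]), np.float64(26.0), np.float64(48.8)]
  block 319 ((469.9297790527344, 265.4742736816406), (60.000946044921875, 41.31760025024414), 59.11056137084961) 45.65127485822891
```

View pics/mf.png

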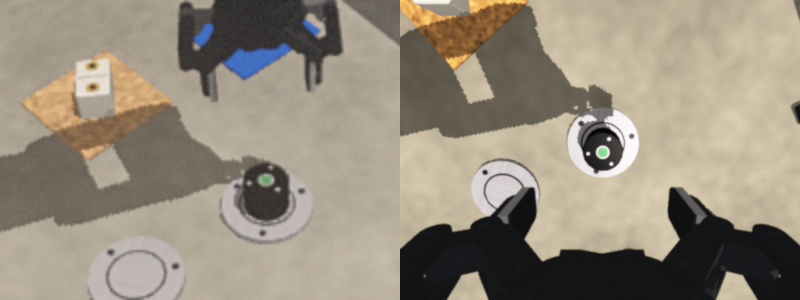

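The puck stands inside the engraved ring, within 2 mm of the plate's centre in all three views. The block lies flat on the cork and the gripper is clear. Handing in.

```bash
python3 -c "
from rig import ctrl
print(ctrl.finish_job())"
```

```text
the job is handed in; nothing more can be done
None
```

I moved the ceramic block onto the middle of the cork mat. I then stood the puck upright in the centre of the far steel plate and handed the job in at about 17.5 s. `finish_job` gives no verdict, so these are my own last checks:

- **Block:** it lies flat and let go, within about 3 mm of the mat's centre, with its top at z ≈ 45 (5 mm mat plus 40 mm block).
- **Puck:** it stands upright within 2 mm of the plate's centre in all three views, with its top at z ≈ 48–49 (8 mm plate plus 40 mm puck).
- **Setting down:** both were lowered until the wrist felt contact (8 N for the block, 5 N for the puck) before I opened the gripper, which ended open and well clear of everything.

**Disagreements:**
- The wrist camera read positions about 2–3 mm off from the fixed cameras, roughly the stated calibration error. I aimed between the two.
- My first triangulation of the block's terminals had the pair swapped, giving impossible heights. I matched them correctly before acting on it.
- In the final wrist picture the block was mostly out of view, so its last check rests on the scene and side cameras.

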